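Tip the watch cases into the cleaning basket

TASK

Carry the tray of three watch cases from the cork mat to the wooden tipping stand, set it squarely in its seat with the spout over the steel basket and all the cases still in it, and let go of it. Then take it by the fin at its back corner, tip it about its spout edge in place on the stand until all three cases have slid out into the basket, lower it level onto its seat again and let go. Finally put the empty tray back flat in the middle of the cork mat, and leave everything else on the counter where it is.

Things in the scene. Friction and masses are not known exactly. Their poses are not given: they have to be found in the camera images.
- tray: Aluminium tray, 350 g, with steel arch and fin. From above a 150 mm square on its corner: corners 106 mm from the origin along its +x, +y, -y; the -x corner is cut straight across 54 mm from the origin, with no wall over 98 mm: the spout. Floor 4 mm, walls 4 mm thick, 22 mm high. Origin: underside, middle of the uncut square; z up. Starts level on the mat, yaw within 0.9 rad of the stand's.
- tray_arch (a point): Middle of the arch's straight bar, 90 mm above the tray's underside and above its origin: the carrying handle, above the balance point. The bar is 12 mm wide (along the tray's x), 12 mm deep (z) and 204 mm long along the tray's y, on a thin post at each end; the cases pass beneath it.
- tray_fin (a point): Grip point on the fin at the back corner, across from the spout: 124 mm from the tray's origin along its +x, 30 mm above its underside. The fin is an upright plate 8 mm thick (along the tray's y), reaching from 100 to 142 mm along +x and from 6 to 40 mm above the underside. On the stand it overhangs with free space all round. Pinched across its thickness, it can also turn between the finger pads.
- tray_spout (a point): Middle of the spout's bottom edge, 54 mm from the tray's origin along its -x, at its underside; the straight edge runs 104 mm along the tray's y. The tray is tipped about this edge.
- stand: Fixed wooden tipping stand. Pale platform 170 mm wide (its y), from 60 mm in front (-x) to 55 mm behind the origin, flat top 55 mm above the counter, with two dark guide strips 10 mm high set as an open V beside its front; the steel basket is directly in front (-x). Origin on the counter under the middle of the seated tray; z up. Its -x looks roughly toward the robot.
- seat (a point): Where the tray's origin belongs when seated: on the platform's top, with the stand's axes; the tray's axes then match the stand's (spout to -x, over the basket). The two front walls of the tray then clear the guide strips by 5 mm each; nothing bounds it at the back.
- seat_spout (a point): Where the middle of the spout's bottom edge lies when the tray is seated: 54 mm along the stand's -x from seat, at the platform's top, 6 mm behind the platform's front edge.
- basket_floor (a point): Centre of the basket's inner floor, 6 mm above the counter, 118 mm along the stand's -x from its origin. Inside 108 mm (x) by 154 mm (y); side walls reach 55 mm, the end wall on the robot's side 70 mm above the counter.
- mat: Fixed square cork mat 240 x 240 mm, 3 mm thick. Origin: centre of its underside, on the counter.
- case0: Empty steel pocket-watch case, one of three alike: a disc 42 mm across and 12 mm thick with a stubby winding crown on its +x side (47 mm overall), about 60 g. Origin: centre of the disc's underside. They lie loose in the tray; polished, they start to slide at a tilt of roughly 0.25 rad and run out along the side walls at about 0.5 rad; 0.7 rad is ample.
- case1: Empty steel pocket-watch case, one of three alike: a disc 42 mm across and 12 mm thick with a stubby winding crown on its +x side (47 mm overall), about 60 g. Origin: centre of the disc's underside. They lie loose in the tray; polished, they start to slide at a tilt of roughly 0.25 rad and run out along the side walls at about 0.5 rad; 0.7 rad is ample.
- case2: Empty steel pocket-watch case, one of three alike: a disc 42 mm across and 12 mm thick with a stubby winding crown on its +x side (47 mm overall), about 60 g. Origin: centre of the disc's underside. They lie loose in the tray; polished, they start to slide at a tilt of roughly 0.25 rad and run out along the side walls at about 0.5 rad; 0.7 rad is ample.
- loupe: Bystander: black eyeglass loupe, a stubby cone 38 mm across, 34 mm tall. Origin at its underside.
- wristwatch: Bystander: steel wristwatch with its bracelet laid out straight, 160 mm long along its x, head 11 mm tall. Origin at its underside.
- screwdriver: Bystander: screwdriver, 150 mm long, lying. Origin at its underside.
- gift_box: Bystander: closed dark wooden presentation box 90 x 100 x 55 mm. Origin at its underside.
- brush: Bystander: hand brush, 200 mm long, lying. Origin at its underside.

How it is judged:
On the way, in this order (a step that is already met when the one before it is completed fails the run):
1. the tray stands level in its seat on the stand (origin and spout edge each within 22 mm of their places), not touched by the fingers, all three cases still in it (distance between tray and seat below 0.022 m and distance between tray_spout and seat_spout below 0.022 m and angle between tray's own z axis and vertical below 0.06 rad and contact force between the fingers and tray below 0.05 N and distance between each of case0, case1, case2 and tray below 0.085 m and z of each of case0, case1, case2 in the frame of tray above -0.002 m and x of each of case0, case1, case2 in the frame of tray above -0.054 m), for 0.2 s.
2. held at the fin (TCP within 40 mm of its grip point), the tray is tipped by more than 0.35 rad with its spout edge within 35 mm of its place on the stand (angle between tray's own z axis and vertical above 0.35 rad and distance between tray_spout and seat_spout below 0.035 m and distance between the grasp point and tray_fin below 0.04 m and height (world z) of tray_fin above 0.12 m and contact force between the fingers and tray above 1 N), for 0.2 s.
3. the tray is back level in its seat (within 22 mm), let go, and all three cases lie in the basket (distance between tray and seat below 0.022 m and distance between tray_spout and seat_spout below 0.022 m and angle between tray's own z axis and vertical below 0.06 rad and contact force between the fingers and tray below 0.05 N and x of case0 in the frame of basket_floor between -0.056 and 0.056 m and y of case0 in the frame of basket_floor between -0.08 and 0.08 m and z of each of case0, case1, case2 in the frame of basket_floor below 0.045 m and x of case1 in the frame of basket_floor between -0.056 and 0.056 m and y of case1 in the frame of basket_floor between -0.08 and 0.08 m and x of case2 in the frame of basket_floor between -0.056 and 0.056 m and y of case2 in the frame of basket_floor between -0.08 and 0.08 m), for 0.2 s.
At the end, for the whole second after the job is handed in: All three cases lie in the basket, and the tray lies at rest, level (within 0.06 rad) on the mat, its origin within 35 mm of the mat's centre (x of case0 in the frame of basket_floor between -0.056 and 0.056 m and y of case0 in the frame of basket_floor between -0.08 and 0.08 m and z of each of case0, case1, case2 in the frame of basket_floor below 0.045 m and x of case1 in the frame of basket_floor between -0.056 and 0.056 m and y of case1 in the frame of basket_floor between -0.08 and 0.08 m and x of case2 in the frame of basket_floor between -0.056 and 0.056 m and y of case2 in the frame of basket_floor between -0.08 and 0.08 m and horizontal distance between tray and mat below 0.035 m and height (world z) of tray below 0.008 m and angle between tray's own z axis and vertical below 0.06 rad and linear speed of tray below 0.02 m/s and linear speed of each of case0, case1, case2 below 0.03 m/s); the robot touches nothing.
It fails at once if one of the bystanders is moved more than 30 mm (distance of any of loupe, wristwatch, screwdriver, gift_box, brush from where it was at the start of the episode above 0.03 m).
It also fails if it takes over 72 s, if anything falls off the work surface, if the arm or the gripper's body presses on something with over 40 N, if the wrist force passes 120 N, or if a joint passes its speed limit or range.

ROBOT

A 7-joint arm with a two-finger parallel gripper is mounted at the origin on the work surface. World frame = base frame: x ahead of the robot, y to its left, z up, the work surface at z = 0. Lengths are in m, angles in rad, forces in N, time in s.
With the tool pointing down it reaches from about 0.375 to 0.925 m from the base axis. Payload 3.1 kg.
Tool frame: the origin (TCP) lies between the finger pads, 19 mm behind the fingertips; this is the grasp point; z points along the fingers, y is the line along which they close (so a half turn about z gives the same grasp; the last joint's range is limited). The gripper opens to 85 mm and grips with 20 to 120 N. Pads are 22 mm wide; open, the fingers measure 114 mm over their backs; the gripper's body (76 mm by 85 mm) begins 54 mm behind the grasp point. The pads swing forward as they close: fully open they stand 13 mm farther back than shut.
Start: joints at [-1.278, 0.383, 0.044, 1.598, -0.018, 1.161, -0.05], TCP at [0.248, 0.601, 0.25] pointing down, gripper open.
Joint ranges: [-2.61, 2.61], [-0.41, 2.15], [-1.48, 1.57], [0, 2.5], [-1.57, 4.71], [0.05, 1.97], [-2.85, 2.85]. Speed limits (rad/s): [2.79, 2.79, 3.14, 3.14, 3.14, 3.14, 3.14].

INTERFACE

Orientations are given as a unit quaternion [x, y, z, w].
In Python, from bench import ctrl gives the robot as it stands. Calls block until the motion is done:
- ctrl.move_ptp(position, orientation): joint-space move of the TCP to a pose.
- ctrl.movel(position, orientation=None, speed=0.15): straight line of the TCP; orientation=None keeps the orientation; speed is the mean speed in m/s.
- ctrl.move_j(angles): joint-space move.
- ctrl.move_gripper(opening, effort=None): finger opening in m; effort is the grip in N (None keeps the last); returns when the fingers have stopped.
- ctrl.pause(seconds).
- ctrl.inverse_kinematics(position, orientation): joint angles nearest the present ones, or None.
- ctrl.read_camera(name): name is "side" or "top"; returns (picture, depth): 400x640x3 uint8, red, green, blue; 400x640 float32, m along the optical axis (not along the pixel's ray), 0 where there is no reading.
- ctrl.camera_params(name): a dict with "K" (3x3 intrinsics, pixels), "dist_coeffs" ([k1, k2, p1, p2, k3] as OpenCV has them; the pictures are not rectified), "camera_from_world" (4x4, takes a point from world to camera coordinates). Camera axes: x right, y down, z forward; pixel columns grow to the right and rows downward; lengths in m; the calibration is good to about 2 mm. A picture is of the moment at which its call begins. camera_params takes no time and is no camera call.
A pose or a line that the arm cannot do raises ctrl.MotionError and nothing moves.
- ctrl.sign_off(): hands the job in; it is judged then, once.
Trained networks look in the newest picture that a camera, given by its name, has taken for a name from the list of things; names that differ only in an ending like _2 or _b are one class to them, and where a whole thing is asked for, a point or a joint stands for the part that bears it (a point fixed in the world has none). Each returns a list of dicts, best first, with "score" (0 to 1); they miss things now and then, are a little off and sometimes report something else, mostly with a low value. They report only what shows in the picture. A call takes as long as a camera call.
- ctrl.look_for(camera, name): "rect" ([left, top, right, bottom] in pixels, round what is visible of it).
- ctrl.outline_of(camera, name): "region" (400x640 bool, what is visible of it) and "rect" ([left, top, right, bottom] in pixels, round what is visible of it).
Readings, each from a call of its own:
- ctrl.read_time_s(): time.
- ctrl.read_qpos(): joint angles.
- ctrl.read_joint_vel(): joint speeds.
- ctrl.read_effort(): joint torques, N m.
- ctrl.read_eef_pos(): TCP position.
- ctrl.read_tcp_rot(): TCP orientation.
- ctrl.read_ft_force(): force on the tool from outside, world axes, zero at the start.
- ctrl.read_ft_torque(): the same for the moment, N m.
- ctrl.read_finger_gap(): finger opening in m.
- ctrl.read_grasp_force(): force on a finger pad.
Only numpy, scipy, OpenCV 4.12 (cv2) and the standard library are available. Lean on these libraries where they do the work, as an engineer would, in place of code of your own. Each camera call takes 0.05 s, during which the arm holds its last target. There are 200 camera calls.

## Working session

There is one attempt and no reset: what is moved stays moved. The work goes in short steps, each a Python script; the robot and the scene stay as the last script left them, time stands still between calls to the robot, and variables do not carry over. Pictures are saved under pics/ and viewed, at most 10 in all, crops included, and the job is handed in when it is done.

```bash
ls; mkdir -p pics; python3 - <<'E'
from bench import ctrl
import cv2,numpy as np
for n in("top","side"):
    p,d=ctrl.read_camera(n); cv2.imwrite(f"pics/{n}0.png",p[:,:,::-1]); np.savez(f"{n}0.npz",p=p,d=d)
    c=ctrl.camera_params(n); print(n,c["K"],c["dist_coeffs"],np.round(c["camera_from_world"],3))
    for t in("tray","stand","mat","case0","tray_arch","tray_fin","basket_floor"):
        print(t,[(np.round(r["score"],2),np.round(r["rect"])) for r in ctrl.look_for(n,t)[:4]])
print(ctrl.read_time_s())
E
```

```text
bench.py
pics
top [[501.00516436   0.         324.01080025]
 [  0.         501.00516436 207.87580358]
 [  0.           0.           1.        ]] [-0.10008598  0.          0.          0.          0.        ] [[ 1.230e-01 -9.920e-01  1.000e-03 -7.000e-02]
 [-9.730e-01 -1.210e-01 -1.980e-01  5.500e-01]
 [ 1.970e-01  2.300e-02 -9.800e-01  1.062e+00]
 [ 0.000e+00  0.000e+00  0.000e+00  1.000e+00]]
tray [(np.float64(0.61), array([388., 185., 486., 268.]))]
stand [(np.float64(0.57), array([156., 183., 272., 310.]))]
mat [(np.float64(0.89), array([370., 187., 488., 302.]))]
case0 [(np.float64(0.69), array([420., 239., 438., 257.])), (np.float64(0.68), array([414., 217., 428., 229.])), (np.float64(0.63), array([370., 181., 488., 306.])), (np.float64(0.45), array([442., 218., 458., 238.]))]
tray_arch [(np.float64(0.8), array([388., 184., 485., 268.]))]
tray_fin [(np.float64(0.66), array([389., 185., 486., 270.]))]
basket_floor [(np.float64(0.58), array([157., 183., 270., 309.]))]
side [[412.81995088   0.         323.5828731 ]
 [  0.         412.81995088 199.88674941]
 [  0.           0.       
[... 255 characters left out ...]
53.]))]
stand [(np.float64(0.87), array([186., 140., 295., 209.]))]
mat [(np.float64(0.97), array([291., 244., 466., 389.])), (np.float64(0.54), array([336., 226., 445., 353.]))]
case0 [(np.float64(0.79), array([352., 290., 377., 314.])), (np.float64(0.75), array([188., 140., 292., 209.])), (np.float64(0.57), array([387., 302., 412., 319.])), (np.float64(0.44), array([367., 275., 390., 293.]))]
tray_arch [(np.float64(0.56), array([337., 228., 447., 352.])), (np.float64(0.39), array([376., 176., 388., 219.]))]
tray_fin [(np.float64(0.67), array([337., 232., 442., 348.])), (np.float64(0.3), array([188., 140., 292., 210.]))]
basket_floor [(np.float64(0.69), array([187., 140., 292., 210.]))]
0.8
```

View pics/top0.png

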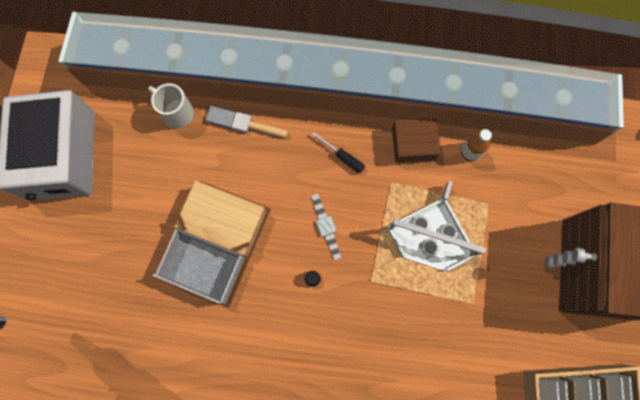

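View pics/side0.png

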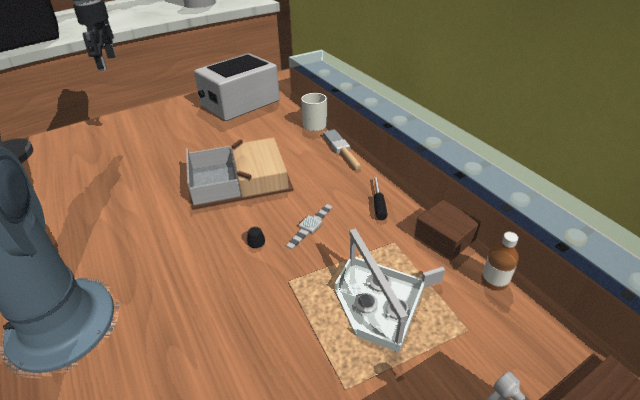

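The top view shows the mat with the tray at about (430,240), fin pointing up to (448,188) and spout toward the robot. The stand is at about (215,245) with the basket on the robot's side. The watch (327,227), loupe (313,279) and screwdriver lie between the two. Next I'll localise everything from depth.

```bash
cat > h.py <<'E'
from bench import ctrl
import cv2,numpy as np
from scipy.spatial.transform import Rotation as R
def cloud(n,d=None):
    if d is None: p,d=ctrl.read_camera(n)
    c=ctrl.camera_params(n);v,u=np.mgrid[0:400,0:640]
    xy=cv2.undistortPoints(np.stack([u,v],-1).reshape(-1,1,2).astype(float),np.array(c["K"]),np.array(c["dist_coeffs"]))[:,0].reshape(400,640,2)
    P=np.concatenate([xy*d[...,None],d[...,None]],-1)
    T=np.linalg.inv(np.array(c["camera_from_world"]))
    W=P@T[:3,:3].T+T[:3,3]; W[d<=0]=np.nan
    return W
def box(W,x,y,z):
    m=np.ones(W.shape[:-1],bool)
    for i,(a,b) in enumerate((x,y,z)): m&=(W[...,i]>a)&(W[...,i]<b)
    return m
E
python3 - <<'E'
from h import *
for n in("top","side"):
    d=np.load(f"{n}0.npz")["d"];W=cloud(n,d);print("==",n)
    for t in("tray","stand","mat","loupe","wristwatch","screwdriver","gift_box","brush"):
        r=ctrl.outline_of(n,t)
        if not r: print(t,None);continue
        Q=W[r[0]["region"]];Q=Q[~np.isnan(Q[:,0])]
        print(t,round(r[0]["score"],2),len(Q),"med",np.round(np.median(Q,0),3),"lo",np.round(np.percentile(Q,3,axis=0),3),"hi",np.round(np.percentile(Q,97,axis=0),3))
        if t=="mat":
            c=cv2.minAreaRect(Q[:,:2].astype(np.float32)); print("matrect",c)
        if t=="stand":
            S=Q[(abs(Q[:,2]-.055)<.006)]
            print("standrect",cv2.minAreaRect(Q[:,:2].astype(np.float32)),cv2.minAreaRect(S[:,:2].astype(np.float32)),np.median(S[:,2]))
        if t=="tray":
            S=Q[(Q[:,2]>.082)&(Q[:,2]<.11)]; q=S[:,:2]-S[:,:2].mean(0);l,v=np.linalg.eigh(q.T@q)
            s=q@v[:,1]; print("bar",len(S),S.mean(0),v[:,1],np.percentile(s,[1,99]),"mid",S[:,:2].mean(0)+v[:,1]*(s.min()+s.max())/2,np.median(S[:,2]))
E
```

```text
== top
tray 0.63 3477 med [ 0.517 -0.263  0.009] lo [ 0.465 -0.342  0.004] hi [ 0.615 -0.165  0.101]
bar 639 [ 0.51586315 -0.25206715  0.09810571] [0.19807435 0.980187  ] [-0.10156452  0.10022365] mid [ 0.51552463 -0.25374235] 0.09879913852398126
stand 0.86 8616 med [0.449 0.239 0.045] lo [0.335 0.145 0.003] hi [0.562 0.335 0.06 ]
standrect ((0.45549121499061584, 0.2499500811100006), (0.19860859215259552, 0.25185102224349976), 75.07402801513672) ((0.44941017031669617, 0.24104513227939606), (0.1731865257024765, 0.2334398627281189), 76.6734848022461) 0.05493991777825791
mat 0.82 6512 med [ 0.476 -0.244  0.003] lo [ 0.4   -0.372 -0.001] hi [ 0.634 -0.139  0.008]
matrect ((0.5172566175460815, -0.2571505904197693), (0.24327602982521057, 0.24266527593135834), 84.48611450195312)
loupe 0.76 205 med [0.398 0.003 0.033] lo [ 0.383 -0.011  0.014] hi [0.415 0.018 0.038]
wristwatch 0.63 713 med [ 0.524 -0.01   0.006] lo [ 0.461 -0.042 -0.001] hi [0.589 0.024 0.016]
screwdriver 0.68 360 med [ 0.685 -0.042  0.022] lo [ 0.663 -0.075  0.012] hi [0.718 0.007 0.028]
gift_box 0.97 1963 med [ 0.74  -0.19
[... 696 characters left out ...]
11) 0.05617115737812878
mat 0.85 8808 med [ 0.463 -0.305  0.004] lo [ 0.399 -0.376  0.002] hi [ 0.631 -0.144  0.006]
matrect ((0.5193976759910583, -0.2567627429962158), (0.24516038596630096, 0.24289870262145996), 84.2586898803711)
loupe 0.76 317 med [ 0.398 -0.005  0.026] lo [ 0.383 -0.013  0.005] hi [0.415 0.015 0.037]
wristwatch 0.65 558 med [ 0.517 -0.018  0.007] lo [ 0.458 -0.046  0.003] hi [0.587 0.023 0.016]
screwdriver 0.53 257 med [ 0.676 -0.06   0.025] lo [ 0.661 -0.083  0.009] hi [ 0.704 -0.02   0.029]
gift_box 0.72 2511 med [ 0.729 -0.208  0.055] lo [ 0.7   -0.251  0.007] hi [ 0.791 -0.152  0.058]
brush 0.97 455 med [0.741 0.22  0.019] lo [0.728 0.113 0.008] hi [0.772 0.299 0.023]
```

```bash
python3 - <<'E'
from h import *
from scipy.optimize import minimize
for n in("top","side"):
    f=np.load(f"{n}0.npz");W=cloud(n,f["d"])
    hsv=cv2.cvtColor(f["p"],cv2.COLOR_RGB2HSV)
    m=box(W,(.3,.62),(.1,.4),(.049,.061))&(hsv[...,1]>50)&(hsv[...,2]>110)
    k,l,s,c=cv2.connectedComponentsWithStats(m.astype(np.uint8)); i=1+np.argmax(s[1:,4]); m=l==i
    Q=W[m];print(n,len(Q),np.median(Q[:,2]))
    r=cv2.minAreaRect(Q[:,:2].astype(np.float32));print("plat",r)
    # guide strips
    g=box(W,(.3,.62),(.1,.4),(.0605,.07));g2=W[g&(hsv[...,2]<120)]
    for yaw in [-.22,-.24,-.25,-.26,-.27,-.29]:
        a=np.array([np.cos(yaw),np.sin(yaw)]);b=np.array([-a[1],a[0]])
        x=Q[:,:2]@a;y=Q[:,:2]@b
        back=np.percentile(x,98.5);yl=np.percentile(y,[1.5,98.5])
        # edge sharpness: std of extreme x by y-bin, of extreme y by x bin
        by=np.digitize(y,np.linspace(yl[0]+.01,yl[1]-.01,12));E=np.array([np.percentile(x[by==j],98) for j in range(1,12)])
        xx=np.linspace(back-.07,back-.012,8);bx=np.digitize(x,xx);L=np.array([np.percentile(y[bx==j],[2,98]) for j in range(1,8)])
        sl=np.polyfit(np.arange(11),E,1)[0]*11/(yl[1]-yl[0]-.02)
        s2=np.polyfit(xx[:-1],L,1)[0]
        xm=np.median(E);ym=L.mean()
        o=a*(xm-.055)+b*ym
        print(yaw,"backslope %.3f"%sl,"sideslopes",s2.round(3),"width",np.ptp(L.mean(0)).round(4),"origin",o.round(4))
    f=W[box(W,(.60,.68),(-.33,-.22),(.036,.05))];print("fin",len(f),f.mean(0) if len(f) else 0)
    C=W[box(W,(.42,.62),(-.37,-.15),(.08,.11))]
    print("bar",np.percentile(C,[2,98],axis=0).round(3))
    ov=ctrl.camera_params(n)
E
```

```text
top 3630 0.05497913054198489
plat ((0.506286084651947, 0.22839483618736267), (0.1729286164045334, 0.11627722531557083), 75.95178985595703)
-0.22 backslope 0.020 sideslopes [-0.06  -0.034] width 0.164 origin [0.506  0.2272]
-0.24 backslope 0.002 sideslopes [-0.045  0.   ] width 0.1637 origin [0.506  0.2274]
-0.25 backslope -0.008 sideslopes [-0.031 -0.007] width 0.1642 origin [0.5063 0.2277]
-0.26 backslope -0.016 sideslopes [-0.007 -0.004] width 0.1638 origin [0.5062 0.2279]
-0.27 backslope -0.030 sideslopes [-0.007  0.019] width 0.1639 origin [0.5064 0.228 ]
-0.29 backslope -0.044 sideslopes [0.018 0.048] width 0.1638 origin [0.5065 0.2283]
fin 73 [ 0.63414677 -0.27739271  0.04265643]
bar [[ 0.494 -0.351  0.089]
 [ 0.538 -0.156  0.103]]
side 1680 0.05632739598685982
plat ((0.5077596306800842, 0.2280293107032776), (0.17779526114463806, 0.11534502357244492), 74.84983825683594)
-0.22 backslope 0.015 sideslopes [-0.04  -0.071] width 0.1654 origin [0.506  0.2254]
-0.24 backslope -0.003 sideslopes [-0.021 -0.035] width 0.1651 origin [0.5061 0.2257]
-0.25 backslope -0.014 sideslopes [-0.01  -0.015] width 0.1648 origin [0.5063 0.2257]
-0.26 backslope -0.020 sideslopes [0.004 0.007] width 0.1651 origin [0.5056 0.2261]
-0.27 backslope -0.030 sideslopes [ 0.008 -0.004] width 0.1648 origin [0.5057 0.2261]
-0.29 backslope -0.046 sideslopes [0.025 0.047] width 0.165 origin [0.5071 0.2261]
fin 140 [ 0.63427582 -0.27955504  0.04200892]
bar [[ 0.494 -0.355  0.086]
 [ 0.537 -0.159  0.102]]
```

```bash
cat >> h.py <<'E'
SO=np.array([.5085,.2272,.055]);SY=-.247
TO=np.array([.516,-.2545,.003]);TY=-.196
MO=np.array([.518,-.257,.003])
def down(yaw): # tool z down, tool y along direction yaw+90deg... x axis at yaw
    return R.from_matrix(np.array([[np.cos(yaw),np.sin(yaw),0],[np.sin(yaw),-np.cos(yaw),0],[0,0,-1]]))
def pt(o,yaw,v): return np.array(o)+R.from_euler('z',yaw).apply(v)
def tip(th,lift,base,yaw=SY,o=None,flip=0,fx=.124,fz=.030): # fin pose, tray rotated th about spout edge
    o=SO if o is None else o
    r=R.from_euler('z',yaw)*R.from_euler('y',-th)
    p=pt(o,yaw,[-.054,0,lift])+r.apply([.054+fx,0,fz])
    return p,(r*R.from_euler('z',-yaw)*base)
E
python3 - <<'E'
from h import *
def ik(p,r):
    q=ctrl.inverse_kinematics(list(p),list(r.as_quat())); return None if q is None else np.round(q,2)
print(ctrl.read_tcp_rot())
for k in(1,-1):
    h=k*np.pi/2
    print("arch",k,[ik(pt(o,y,[0,0,z]),down(y+h)) for o,y in((TO,TY),(SO,SY)) for z in(.09,.22)])
for k in(0,np.pi):
    print("fin",k)
    for th in(0,.3,.5,.65,.7): print(th,ik(*tip(th,0,down(SY+k))))
    print(ik(pt(SO,SY,[.124,0,.2]),down(SY+k)))
E
```

```text
[ 1.94114910e-01  9.80978797e-01 -2.81459817e-05  5.20391046e-06]
arch 1 [array([-0.21,  0.54,  0.74,  1.92, -0.48,  0.86,  0.59]), array([-0.55,  0.54,  1.22,  1.85, -0.56,  1.16,  0.67]), array([-0.93,  0.36,  0.52,  1.93, -0.22,  0.9 , -0.55]), array([-0.95,  0.2 ,  0.51,  1.82, -0.1 ,  1.16, -0.65])]
arch -1 [array([-0.56,  1.02,  1.37,  1.94, -1.1 ,  1.21, -2.1 ]), array([-0.61,  0.69,  1.38,  1.85, -0.72,  1.24, -2.34]), array([-0.52,  0.33,  0.03,  1.91, -0.01,  0.9 ,  2.41]), array([-0.6 ,  0.18,  0.11,  1.8 , -0.02,  1.16,  2.42])]
fin 0
0 [-0.85  0.67  0.66  1.71 -0.49  0.93 -1.82]
0.3 [-1.01  0.45  0.65  1.92 -0.13  0.62 -2.16]
0.5 [-1.04  0.3   0.53  2.05  0.42  0.51 -2.71]
0.65 [-1.76  0.67  1.39  2.16 -0.53  0.38 -1.96]
0.7 [-1.81  0.65  1.39  2.19 -0.36  0.33 -2.13]
[-0.9   0.47  0.72  1.6  -0.33  1.2  -1.93]
fin 3.141592653589793
0 [-0.59  0.59  0.29  1.7  -0.21  0.88  1.11]
0.3 [-0.74  0.39  0.32  1.91  0.12  0.63  0.77]
0.5 [-0.9   0.29  0.38  2.04  0.51  0.53  0.36]
0.65 [-1.04  0.22  0.41  2.14  0.88  0.54 -0.04]
0.7 [-1.07  0.21  0.42  2.17  0.99  0.56 -0.17]
[-0.62  0.41  0.33  1.58 -0.14  1.18  1.06]
```

```bash
cat >> h.py <<'E'
H=np.pi/2
def Q(r): return list(r.as_quat())
def L(p,r=None,speed=.15): ctrl.movel(list(p),None if r is None else Q(r),speed=speed)
def bar(zlo,zhi,c,rad=.16):
    out=[]
    for n in("top","side"):
        W=cloud(n);S=W[box(W,(c[0]-rad,c[0]+rad),(c[1]-rad,c[1]+rad),(zlo,zhi))]
        q=S[:,:2]-S[:,:2].mean(0);l,v=np.linalg.eigh(q.T@q);a=v[:,1]*np.sign(v[1,1]);s=q@a
        out.append(np.r_[S[:,:2].mean(0)+a*(np.percentile(s,.5)+np.percentile(s,99.5))/2,np.median(S[:,2]),-np.arctan2(a[0],a[1]),np.ptp(s)])
    return np.round(out,4)
def say(*a): print("t",ctrl.read_time_s(),"pos",np.round(ctrl.read_eef_pos(),4),"gap",ctrl.read_finger_gap(),"gf",np.round(ctrl.read_grasp_force(),1),"ft",np.round(ctrl.read_ft_force(),1),*a)
E
python3 - <<'E'
from h import *
r=down(TY+H)
ctrl.move_ptp(list(pt(TO,TY,[0,0,.18])),Q(r))
L(pt(TO,TY,[0,0,.091]),r,.12)
ctrl.move_gripper(0.0,60); say()
L(pt(TO,TY,[0,0,.101]),r,.05); say()
L(pt(TO,TY,[0,0,.20]),r,.12); say()
p,d=ctrl.read_camera("side"); cv2.imwrite("pics/lift.png",p[150:400,200:520,::-1])
E
```

```text
t 6.3083 pos [ 0.5168 -0.2546  0.0943] gap 0.01067938986935902 gf 60.9 ft [ 2.2 -0.4 -0.4]
t 6.6583 pos [ 0.5153 -0.2542  0.1036] gap 0.010814491219065919 gf 60.1 ft [ 0.1 -0.1 -5.6]
t 7.6333 pos [ 0.5154 -0.2539  0.2021] gap 0.01053405134216765 gf 60.1 ft [-0.  -0.1 -5.5]
```

View pics/lift.png

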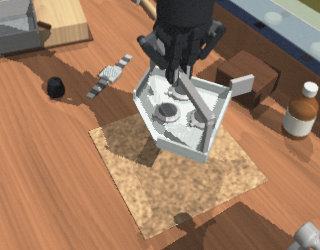

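The crop shows the tray hanging level in the gripper with all three cases in it, at about (165,115). Now I'll carry it to hover over the stand and check the alignment there.

```bash
python3 - <<'E'
from h import *
r=down(SY+H)
L(pt(SO,SY,[0,0,.155]),r,.2); say()   # underside ~0.118
L(pt(SO,SY,[0,0,.112]),r,.1); say()
e=ctrl.read_eef_pos()
for n in("top","side"):
    W=cloud(n); S=W[box(W,(.35,.68),(.08,.38),(e[2]-.012,e[2]+.012))]
    S=S[np.hypot(*(S[:,:2]-e[:2]).T)>.06]
    t=S[:,:2]-pt(SO,SY,[0,0,0])[:2]; a=np.array([np.cos(SY),np.sin(SY)]);b=np.array([-a[1],a[0]])
    x,y=t@a,t@b; k=abs(x)<.03;x,y=x[k],y[k]
    print(n,k.sum(),"y ends",np.percentile(y,[1,99]),"x at +y",np.median(x[y>.04]) if (y>.04).any() else None,"x at -y",np.median(x[y<-.04]) if (y<-.04).any() else None)
p,d=ctrl.read_camera("top"); cv2.imwrite("pics/hover.png",cv2.resize(p[150:330,120:310,::-1],None,fx=3,fy=3))
E
```

```text
t 10.2417 pos [0.5086 0.226  0.21  ] gap 0.01080400849069184 gf 60.1 ft [ 0.4  0.1 -5. ]
t 10.825 pos [0.5084 0.2269 0.1666] gap 0.010865368688614154 gf 60.1 ft [ 0.1 -0.1 -5.3]
top 147 y ends [-0.10252211 -0.06121364] x at +y None x at -y -0.0011247308239257195
side 115 y ends [-0.10447684  0.09644059] x at +y 0.004588456883121206 x at -y -0.0007334206284344861
```

View pics/hover.png

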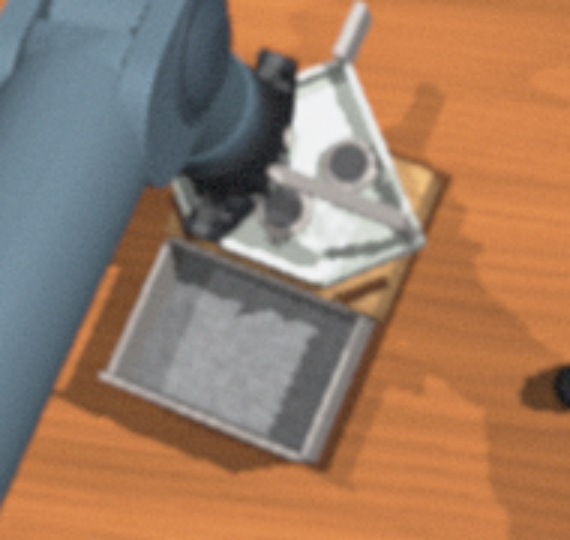

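The tray hovers squarely over the platform. The right guide strip at about (360,290) is parallel to the front wall. Lowering now.

```bash
python3 - <<'E'
from h import *
r=down(SY+H)
for h in(.098,.095,.093,.092,.091,.090,.089):
    L(pt(SO,SY,[0,.001,h]),r,.05); ctrl.pause(.1); f=ctrl.read_ft_force(); print(h,np.round(f,1),np.round(ctrl.read_eef_pos(),4))
    if f[2]>-1: break
ctrl.move_gripper(.06); ctrl.pause(.2); say()
e=ctrl.read_eef_pos(); L([e[0],e[1],.30],r,.25)
ctrl.move_ptp(list(pt(SO,SY,[.124,0,.30])),Q(down(SY+np.pi)))
b=bar(.137,.160,SO);print(b)
for n in("top","side"):
    W=cloud(n)
    c=pt(SO,SY,[.124,0,0]);F=W[box(W,(c[0]-.05,c[0]+.05),(c[1]-.05,c[1]+.05),(.088,.102))]
    f=R.from_euler('z',-SY).apply(F-SO) if len(F) else np.zeros((1,3));print(n,len(F),f.mean(0).round(4),np.percentile(f,[3,97],axis=0).round(4))
    p,d=ctrl.read_camera(n); cv2.imwrite(f"pics/seat_{n}.png",p[:,:,::-1])
    for i in range(1): print(n,[(round(q["score"],2),np.round(q["rect"])) for q in ctrl.look_for(n,"case0")])
say()
a=cv2.resize(cv2.imread("pics/seat_top.png")[150:330,120:310],(400,380));c=cv2.resize(cv2.imread("pics/seat_side.png")[90:240,150:320],(400,380));cv2.imwrite("pics/seat.png",np.hstack([a,c]))
E
```

```text
0.098 [-0.  -1.  -6.3] [0.5088 0.2281 0.153 ]
0.095 [-0.6  0.1 -6.4] [0.5088 0.2282 0.15  ]
0.093 [-0.8  0.7 -5.8] [0.5087 0.2282 0.148 ]
0.092 [-0.1 -0.9 -5.2] [0.5087 0.2282 0.147 ]
0.091 [-1.1 -0.4 -2.6] [0.5088 0.2282 0.1463]
0.09 [-4.3 -1.2  5.3] [0.5088 0.2283 0.1462]
t 13.9833 pos [0.5087 0.2282 0.145 ] gap 0.06007614791140736 gf 0.0 ft [ 0.   0.6 -0.1]
[[ 0.5074  0.2283  0.1507 -0.2419  0.2055]
 [ 0.5081  0.2271  0.152  -0.2568  0.2087]]
top 83 [1.185e-01 1.000e-04 3.880e-02] [[ 0.0989 -0.0037  0.0344]
 [ 0.1384  0.0046  0.0425]]
top [(0.83, array([201., 189., 217., 206.])), (0.72, array([229., 195., 246., 216.])), (0.63, array([207., 212., 223., 232.]))]
side 70 [ 0.1213 -0.0022  0.0386] [[ 0.1001 -0.006   0.0336]
 [ 0.141   0.004   0.0422]]
side []
t 16.5083 pos [0.6286 0.1971 0.355 ] gap 0.06021378228758148 gf 0.0 ft [0.1 0.3 0.4]
```

View pics/seat.png

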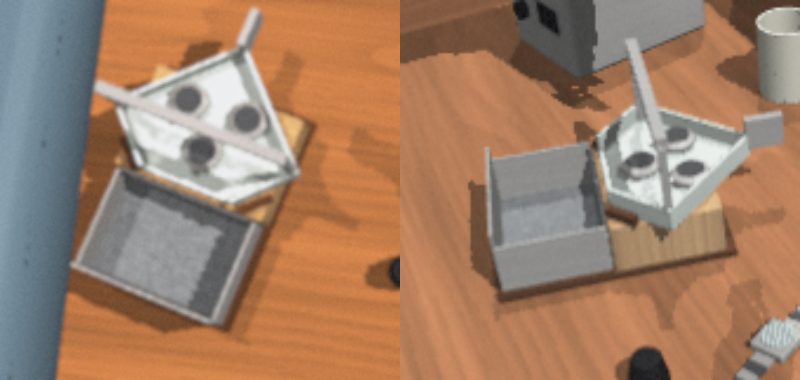

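The tray is seated level with the spout over the basket, and the three cases are at (188,100), (247,118) and (200,152) in the left crop. Next comes the fin grasp and the tip.

```bash
python3 - <<'E'
from h import *
o=np.array([.5083,.2276,.055]);B=down(SY+np.pi)
ctrl.move_gripper(.05,70)
P,_=tip(0,0,B,o=o)
L(P+[0,0,.06],B,.25); L(P,B,.1); say()
ctrl.move_gripper(0.0,70); say()
for th in np.r_[.08:.69:.08,.68]:
    p,r=tip(th,min(.002,.01*th),B,o=o); L(p,r,.08)
    if round(th*100)%16==0: say(round(th,2))
ctrl.pause(.6); say("top")
for n in("top","side"):
    p,d=ctrl.read_camera(n); cv2.imwrite(f"pics/tip_{n}.png",p[:,:,::-1])
    print(n,[(round(q["score"],2),np.round(q["rect"])) for q in ctrl.look_for(n,"case0")])
a=cv2.resize(cv2.imread("pics/tip_top.png")[150:330,120:310],(400,380));c=cv2.resize(cv2.imread("pics/tip_side.png")[90:240,150:320],(400,380));cv2.imwrite("pics/tip.png",np.hstack([a,c]))
E
```

```text
t 18.5167 pos [0.6288 0.1971 0.0849] gap 0.04999631309381409 gf 0.0 ft [-0.5 -0.7  0.9]
t 18.975 pos [0.6291 0.1976 0.0858] gap 0.006936528335003668 gf 69.8 ft [-0.6  0.4  2.9]
t 19.6583 pos [0.6208 0.1992 0.1137] gap 0.006786317160269374 gf 69.0 ft [-0.2  0.8 -3.5] 0.16
t 20.325 pos [0.61   0.2016 0.1407] gap 0.0066683592557647345 gf 68.9 ft [-0.8  0.1 -4.7] 0.32
t 20.9917 pos [0.5957 0.2058 0.1657] gap 0.006290580626189485 gf 69.0 ft [ 0.2  0.2 -2.9] 0.48
t 21.6583 pos [0.5773 0.2104 0.1873] gap 0.006798943450165413 gf 69.0 ft [-0.7 -0.5 -3.1] 0.64
t 22.5083 pos [0.5719 0.2116 0.1922] gap 0.0068335868324656355 gf 69.1 ft [ 0.   0.6 -3.3] top
top [(0.66, array([192., 246., 209., 258.])), (0.5, array([192., 262., 207., 279.])), (0.47, array([211., 246., 226., 271.])), (0.24, array([162., 196., 270., 305.]))]
side [(0.55, array([221., 167., 234., 176.])), (0.46, array([412., 200., 482., 258.])), (0.44, array([204., 172., 218., 186.]))]
```

View pics/tip.png

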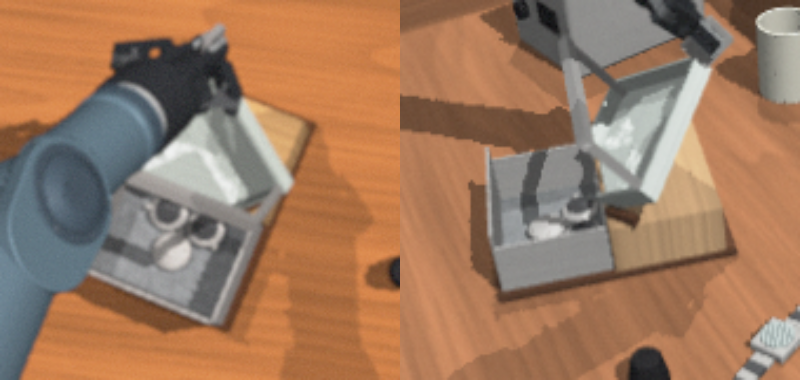

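All three cases are in the basket, at (170,212), (207,232) and (172,252), and the tray is empty. Lowering it and letting go.

```bash
python3 - <<'E'
from h import *
o=np.array([.5083,.2276,.055]);B=down(SY+np.pi)
for th in np.r_[.60:.07:-.08,.04,.0]:
    p,r=tip(th,min(.002,.01*th),B,o=o); L(p,r,.08)
say()
P,_=tip(0,0,B,o=o)
for k in range(4):
    f=ctrl.read_ft_force()
    if f[2]>0: break
    L(P-[0,0,.001*(k+1)],B,.03); ctrl.pause(.1); say()
ctrl.move_gripper(.06); ctrl.pause(.3); say()
L(P+[0,0,.10],B,.25)
L(pt(o,SY,[.124,0,.25]),B,.25)
b=bar(.137,.160,SO);print(b)
for n in("top","side"):
    W=cloud(n);c=pt(SO,SY,[-.118,0,0]);V=R.from_euler('z',-SY).apply(W.reshape(-1,3)-c).reshape(W.shape)
    for q in ctrl.look_for(n,"case0"):
        l,t,rr,bb=np.round(q["rect"]).astype(int);z=V[t:bb,l:rr].reshape(-1,3);z=z[~np.isnan(z[:,0])];print(n,round(q["score"],2),[l,t,rr,bb],np.median(z,0).round(3))
    p,d=ctrl.read_camera(n); cv2.imwrite(f"pics/back_{n}.png",p[:,:,::-1])
say()
a=cv2.resize(cv2.imread("pics/back_top.png")[150:330,120:310],(400,380));c=cv2.resize(cv2.imread("pics/back_side.png")[90:240,150:320],(400,380));cv2.imwrite("pics/back.png",np.hstack([a,c]))
E
```

```text
t 25.6417 pos [0.6285 0.1985 0.0859] gap 0.006804468109977377 gf 69.9 ft [-1.5  2.7  1.4]
t 26.4917 pos [0.6286 0.1972 0.085 ] gap 0.05979002328003098 gf 0.0 ft [-1.2  0.5  0.4]
[[ 0.5044  0.2192  0.1507 -0.2494  0.1866]
 [ 0.5074  0.227   0.1521 -0.2617  0.2049]]
top 0.67 [np.int64(209), np.int64(247), np.int64(225), np.int64(268)] [ 0.031 -0.021 -0.038]
top 0.55 [np.int64(188), np.int64(257), np.int64(209), np.int64(279)] [-0.007  0.009 -0.041]
top 0.53 [np.int64(189), np.int64(242), np.int64(208), np.int64(260)] [ 0.029  0.024 -0.039]
top 0.41 [np.int64(170), np.int64(157), np.int64(266), np.int64(247)] [0.142 0.009 0.002]
side 0.51 [np.int64(205), np.int64(173), np.int64(221), np.int64(186)] [-0.003 -0.003 -0.037]
side 0.17 [np.int64(234), np.int64(104), np.int64(313), np.int64(179)] [ 0.173  0.053 -0.017]
t 28.075 pos [0.6282 0.1972 0.3041] gap 0.06004898963654416 gf 0.0 ft [-0.2 -0.3  0.6]
```

View pics/back.png

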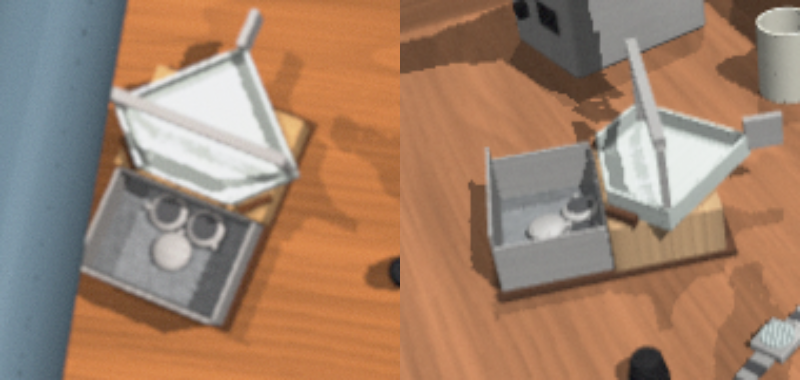

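The tray is level in its seat again and empty, with the three cases flat in the basket at about (168,212), (207,230) and (172,252). Now back to the mat.

```bash
python3 - <<'E'
from h import *
o=np.array([.508,.2273,.055]);r=down(SY+H);m=down(TY+H)
ctrl.move_ptp(list(pt(o,SY,[0,0,.20])),Q(r))
L(pt(o,SY,[0,0,.091]),r,.12); ctrl.move_gripper(0.0,60); say()
g=ctrl.read_eef_pos()[2]-.055
L(pt(o,SY,[0,0,.11]),r,.08); L(pt(o,SY,[0,0,.20]),r,.2); say()
L(pt(MO,TY,[0,0,.20]),m,.25); L(pt(MO,TY,[0,0,g+.010]),m,.15)
for h in(.004,.002,.001,0,-.001,-.002):
    L(pt(MO,TY,[0,0,g+h]),m,.05); ctrl.pause(.1); f=ctrl.read_ft_force(); print(h,np.round(f,1),np.round(ctrl.read_eef_pos(),4))
    if f[2]>-1: break
ctrl.move_gripper(.06); ctrl.pause(.2)
L(pt(MO,TY,[0,0,.25]),m,.2); 
ctrl.move_ptp([.40,.0,.32],Q(m)); say()
print(bar(.085,.108,MO))
for n in("top","side"):
    p,d=ctrl.read_camera(n); cv2.imwrite(f"pics/end_{n}.png",p[:,:,::-1])
E
```

```text
t 31.05 pos [0.5079 0.2276 0.1464] gap 0.011033548958855199 gf 59.3 ft [-2.2 -0.   4.1]
t 32.0417 pos [0.507  0.2273 0.254 ] gap 0.01058768701062717 gf 58.5 ft [ 0.8 -0.2 -4.3]
0.004 [ 1.4  0.3 -3.5] [ 0.5182 -0.2571  0.0988]
0.002 [ 0.2  0.7 -4.2] [ 0.518  -0.257   0.0964]
0.001 [-0.4 -0.5 -3.6] [ 0.518  -0.257   0.0954]
0 [ 0.1  0.  -2.9] [ 0.5181 -0.2571  0.0945]
-0.001 [-3.1  2.   5. ] [ 0.5181 -0.2572  0.0944]
t 39.5083 pos [ 0.4    -0.0008  0.3193] gap 0.05983739999238479 gf 0.0 ft [ 0.1 -0.8  0.2]
[[ 0.5166 -0.2543  0.0989 -0.2     0.2061]
 [ 0.5171 -0.2559  0.0998 -0.1971  0.2063]]
```

View pics/end_side.png

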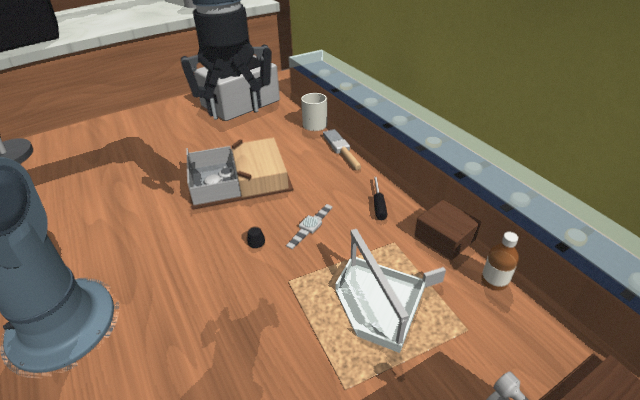

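The empty tray lies flat in the middle of the mat at about (378,300), the cases are in the basket at (212,178), and the bystanders haven't moved.

```bash
python3 -c "
from bench import ctrl
print(ctrl.sign_off())"
```

```text
the job is handed in; nothing more can be done
None
```

The job is handed in at about 40 s of the 72 s allowed: in the last pictures all three cases lie in the basket, the empty tray is flat in the middle of the cork mat, and nothing else looks moved; the hand-in returned no verdict.

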